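Bolt the specimen case shut

TASK

Bolt the lid of the light-tight specimen case shut: slide the spring-loaded barrel bolt across through the staple until its handle comes up against the end of the slot, then, holding it there, turn the handle down into its notch so that the bolt stays across when you let go. Do not force it: go easy against the end of the slot and against the slot's walls, and leave the things standing about where they are.

Things in the scene. Friction and masses are not known exactly. Their poses are not given: they have to be found in the camera images.
- case: grey metal case with a bare aluminium top, 206 (x) x 326 (y) x 90 mm high, fixed to the bench. Top in two parts: fixed panel on its -y side, lid on its +y side. Origin at the centre of its underside, z up, front looking to its own -x, roughly at the robot. The bolt lies on top along the front edge, along the case's y.
- bolt_home (a point): point on the axis of the bolt's round steel rod (12 mm thick, 130 mm long), straight below the knob when the bolt is sprung back: 80 mm to -x and 50 mm to -y of the case's middle, 108 mm above the bench. Fixed on the case, axes as the case's. The rod slides and turns about this axis, which runs along y.
- slot (a point): point on the rod's axis amid the dark steel guide (36 mm wide, 108 mm long, top 16 mm above the axis) with its lengthwise slot. The handle stands out of the slot and cannot turn before the slot's far +y end; there a notch 11 mm wide, starting at the end face, cuts the front wall. The guide is not set alike on every case: the end is found by feel. The point is fixed on the case.
- staple (a point): centre of the steel staple on the lid that the bolt's rod enters, 20 mm long, its top 31 mm above the case top, fixed on the case
- knob (a point): centre of the grey ball knob (18 mm thick) on the tip of the bolt's handle, a steel stem 8 mm thick; 62 mm from the rod's axis: straight above it at the start (170 mm above the bench), 62 mm to the case's -x of it when down, beyond the case's front edge with free air below. Fingers closing along the case's y can pinch it from above; it may turn between them.
- bolt (a joint): slide of the bolt along the case's +y, in m: 0 sprung back. The spring pulls back with about 2 N at 0 and 6 N at 70 mm, with 1 N of friction besides. The handle meets the slot's end face at 0.038 to 0.072; held against it, the handle is in line with the notch.
- handle (a joint): turn of the handle about the rod, in rad: 0 upright, 1.57 fully down to the case's front (-x). It stays where it is left; turning takes 1 to 2 N at the knob, a little more when it rubs. Turned too early, the knob's push bears about fourfold on the slot's wall. Down in the notch it keeps the bolt from springing back (it slips back up to 3 mm when let go).
- oil_bottle: bystander: small amber bottle, 32 mm thick, 60 mm high, standing on the case top behind the bolt; origin at its underside
- lens_ring: bystander: aluminium lens ring, 48 mm outside, 14 mm high, lying on the case top behind the bolt; origin at its underside
- screwdriver: bystander: screwdriver lying on the bench to the -y side of the case
- beaker: bystander: open white plastic beaker, 64 mm wide, 75 mm high, on the bench to the +y side of the case; origin at its underside

How it is judged (in metres and radians):
On the way, in this order (a step that is already met when the one before it is completed fails the run):
1. the bolt is slid across at least 33 mm with its handle still upright (value of joint bolt above 0.033 m and value of joint handle below 0.4 rad), for 0.1 s.
2. the handle is turned down into the notch (value of joint bolt above 0.031 m and value of joint handle above 1.3 rad), for 0.2 s.
At the end, for the whole second after the job is handed in: the bolt stays across by itself (slid at least 31 mm, through the staple) and at rest, with its handle down in the notch (at least 1.3 rad from upright) (all of step 2 and velocity of joint bolt between -0.01 and 0.01 m/s); the robot touches nothing.
It fails at once if the handle is pressed against the end of the slot with more than 25 N, or against the slot's front or back wall with more than 40 N (contact force between handle and guide_c0 above 40 N or contact force between handle and guide_c1 above 25 N or contact force between handle and guide_c2 above 40 N).
It fails at once if a bystander is moved by more than 20 mm (distance of any of oil_bottle, lens_ring, screwdriver, beaker from where it was at the start of the episode above 0.02 m).
It also fails if it takes over 42 s, if anything falls off the work surface, if the arm or the gripper's body presses on something with over 40 N, if the wrist force passes 120 N, or if a joint passes its speed limit or range.

ROBOT

A 6-joint arm with a two-finger parallel gripper is mounted at the origin on the work surface. World frame = base frame: x ahead of the robot, y to its left, z up, the work surface at z = 0. Lengths are in mm, angles in rad, forces in N, time in s.
With the tool pointing down it reaches from about 350 to 875 mm from the base axis. Payload 4.2 kg.
Tool frame: the origin (TCP) lies at the very end of the fingers, on their centre line; the grasp point (between the pads) lies arm.hold_point_z behind it (arm.hold_point_z is the distance from the TCP to the grasp point, in mm); z points along the fingers, y is the direction in which the jaws open and shut (so a half turn about z gives the same grasp; the last joint's range is limited). The gripper opens to 85 mm and grips with 20 to 120 N. Pads are 22 mm wide; open, the fingers measure 114 mm over their backs; the gripper's body (76 mm by 85 mm) begins 54 mm behind the grasp point. The pads swing forward as they close: fully open they stand 13 mm farther back than shut.
Start: joints at [-0.861, 0.385, 0.008, 0, -1.194, -0.259], TCP at [272.315, -562.533, 231.312] pointing down, gripper open.
Joint ranges: [-3.14, 3.14], [-1.21, 2.06], [-1.07, 1.41], [-3.16, 2.05], [-2.99, -0.16], [-3.1, 3.1]. Speed limits (rad/s): [2.79, 2.79, 3.14, 3.14, 3.14, 3.14].

INTERFACE

Orientations are given as a unit quaternion [x, y, z, w].
In Python, from bench import arm gives the robot as it stands.
- The arm moves only by the tool step_arm, never from a script. Its argument "series" is a list of rows, each a list of 6 numbers: the shift along the world's x, y, z scaled (see below), then the turn, a rotation vector about the world's x, y, z scaled (see below). A call has 1 to 12 rows; each row is the pose to reach, as a shift and turn from the pose commanded when the call began; what a row does not reach only later rows make up. The controller multiplies each number of a shift by 400 mm and each number of a turn by pi/2 rad. A row lasts 1/12 s, in which the tool goes at most 41.7 mm and 7.16 degrees, less where a joint would pass 70% of its speed; a pose out of reach is approached as far as the arm can. A call with a number of a shift or a turn outside -1 to 1 is refused whole. A call with a gripper value outside its range is refused whole. "jaw" is the opening, from -1 (shut) to 1 (fully open), set as the call begins (left out, the last holds). The fingers move at their own pace and stop on an object; the grip force is fixed at half the most. Time passes only in rows, so rows that repeat a pose let the fingers close. It gives the time, the measured TCP pose, the force and the opening at its end, in the units of the state.
- arm.read_state(): the state, without advancing time (a new reading comes with each control period).
- arm.get_image(name): name is "scene" or "top" or "wrist"; returns a dict with "image" (420x560x3 uint8, red, green, blue), "camera_matrix" (3x3 intrinsics, pixels), "world_from_camera" (4x4, takes a point from camera to world coordinates). Camera axes: x right, y up, looking along -z (the intrinsics and any distortion apply to the point x, -y, -z); pixel columns grow to the right and rows downward; lengths in mm; the calibration is good to about 2 mm. A picture is of the moment at which its call begins. There is no depth.
- arm.job_done(): hands the job in, once; it reports no verdict.
The state is a dict: "clock": time; "joints": joint angles; "joint_vel": joint speeds; "joint_efforts": joint torques, N m; "position": TCP position; "ee_rot": TCP orientation; "contact_force": force on the tool from outside, world axes, zero at the start; "wrist_torque": the same for the moment, N m; "gripper_width": finger opening in mm.
Only numpy, scipy, OpenCV 4.12 (cv2) and the standard library are available. Lean on these libraries where they do the work, as an engineer would, in place of code of your own. Each camera call takes 0.05 s, during which the arm holds its last target.

## Working session

There is one attempt and no reset: what is moved stays moved. The work goes in short steps, Python scripts to look and compute and a tool call to move; the robot and the scene stay as the last step left them, time stands still between calls to the robot, and variables do not carry over. Pictures are saved under pics/ and viewed, and the job is handed in when it is done.

Besides the shell and the picture viewer there is one more tool, called after "Call:" as name(argument=value, ...), one argument or row to a line, values as JSON. step_arm: Moves the arm, as the interface text tells. Shifts and turns lie within -1 to 1; 1 stands for 400 mm of shift or pi/2 rad of turn. Its arguments: {"type":"object","properties":{"series":{"type":"array","items":{"type":"array","items":{"type":"number","minimum":-1,"maximum":1}}},"jaw":{"type":"number"}},"required":["series"]}

```bash
ls; mkdir -p pics
python3 - <<'E'
from bench import arm
import cv2
s=arm.read_state(); print(s); print(arm.hold_point_z)
for n in ["scene","top","wrist"]:
    d=arm.get_image(n); cv2.imwrite(f"pics/{n}0.png",d["image"][:,:,::-1]); print(n,d["camera_matrix"].tolist(),d["world_from_camera"].tolist(), [k for k in d])
E
```

```text
pics
{'clock': 0.0, 'joints': array([-8.61416513e-01,  3.85548728e-01,  6.60699096e-03, -4.98813894e-04,
       -1.19397397e+00, -2.58598511e-01]), 'joint_vel': array([ 0.00062958, -0.00060289,  0.00129723,  0.00020572, -0.00075098,
       -0.00109065]), 'joint_efforts': array([ 6.73258692e-04, -3.92289734e+01,  1.88405603e+01,  4.18614104e+00,
       -4.62305878e-03,  7.16934863e-06]), 'position': array([ 272.05354495, -562.03176846,  230.21895287]), 'ee_rot': array([-2.23397325e-01,  9.74726863e-01,  1.04584332e-03, -2.87901252e-04]), 'contact_force': array([-0.12985913,  1.04229483, -0.18625225]), 'wrist_torque': array([-0.01699442, -0.03702266,  0.04139221]), 'gripper_width': 85.35275776036198}
18.700000000000003
scene [[524.8000539211176, 0.0, 285.2778670489147], [0.0, 524.8000539211176, 204.11308962483363], [0.0, 0.0, 1.0]] [[0.8125592725842797, -0.4260720030544396, 0.39775630321904915, 1098.6257255882642], [0.5828597186179353, 0.5884561794670057, -0.5603515621997648, -645.0882814032185], [0.004687957969936535, 0.6871549847452705, 0.726495732946725, 959.2731968935143], [0.0, 0.
[... 245 characters left out ...]
802339627028], [-0.9999258198123014, 0.012133507825614127, -0.0010643592168794048, -4.855474828003669], [-0.0001109201938363173, 0.0783102995652916, 0.9969290269014666, 897.4696293415215], [0.0, 0.0, 0.0, 1.0]] ['image', 'camera_matrix', 'world_from_camera']
wrist [[371.4452819684818, 0.0, 277.2833556166101], [0.0, 371.4452819684818, 209.5891329246832], [0.0, 0.0, 1.0]] [[-0.43572446925086844, -0.852312384865845, -0.28932297782987343, 196.88112485907968], [0.9000766636771549, -0.4117105125033941, -0.14267604353217514, -597.5183890071698], [0.0024872474447859977, -0.32258030395312265, 0.9465388323263131, 372.6411372583614], [0.0, 0.0, 0.0, 1.0]] ['image', 'camera_matrix', 'world_from_camera']
```

View pics/scene0.png

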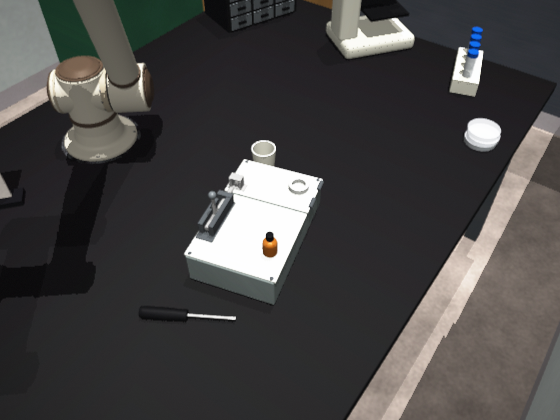

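View pics/top0.png

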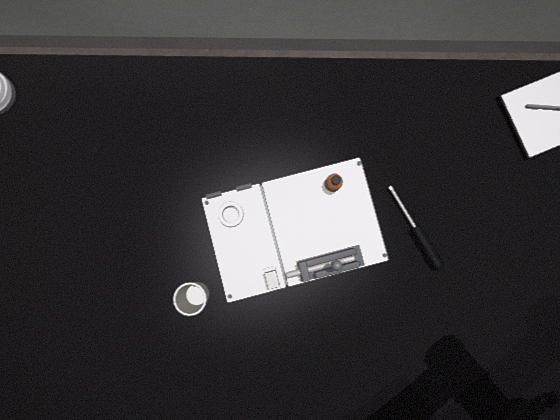

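```bash
cat > h.py <<'E'
import numpy as np, cv2
def ray(d,u,v):
    K=d["camera_matrix"];T=d["world_from_camera"]
    p=np.array([(u-K[0,2])/K[0,0],-(v-K[1,2])/K[1,1],-1.])
    return T[:3,3],T[:3,:3]@p
def plane(d,u,v,z):
    o,r=ray(d,u,v); return o+r*(z-o[2])/r[2]
def proj(d,P):
    K=d["camera_matrix"];T=d["world_from_camera"]
    c=T[:3,:3].T@(np.asarray(P)-T[:3,3]); return K[0,0]*c[0]/-c[2]+K[0,2], -K[1,1]*c[1]/-c[2]+K[1,2]
def tri(d1,p1,d2,p2):
    o1,r1=ray(d1,*p1);o2,r2=ray(d2,*p2)
    r1=r1/np.linalg.norm(r1);r2=r2/np.linalg.norm(r2)
    t=np.linalg.lstsq(np.c_[r1,-r2],o2-o1,rcond=None)[0]
    a=o1+t[0]*r1;b=o2+t[1]*r2
    return (a+b)/2,np.linalg.norm(a-b)
E
python3 - <<'E'
from bench import arm
from h import *
d=arm.get_image("top"); s=arm.get_image("scene")
g=cv2.cvtColor(d["image"],cv2.COLOR_RGB2GRAY)
m=(g>150).astype(np.uint8); m[:140]=0;m[320:]=0;m[:,:198]=0;m[:,400:]=0
m=cv2.morphologyEx(m,cv2.MORPH_CLOSE,np.ones((7,7)))
cs=sorted(cv2.findContours(m,0,2)[0],key=cv2.contourArea)[-2:]
for c in cs: print(cv2.contourArea(c),cv2.boundingRect(c))
pts=np.vstack(cs)[:,0]
W=np.array([plane(d,*p,90)[:2] for p in pts],np.float32)
r=cv2.minAreaRect(W);print(r);print(cv2.boxPoints(r))
for n,i,x,y,w,h in [("topz",d,275,230,120,70),("scz",s,180,160,100,90)]:
    c=i["image"][y:y+h,x:x+w,::-1]; cv2.imwrite(f"pics/{n}.png",cv2.resize(c,None,fx=6,fy=6,interpolation=cv2.INTER_CUBIC))
E
```

```text
149.0 (198, 285, 9, 28)
15903.0 (202, 158, 186, 144)
((585.2759399414062, -6.249786376953125), (207.99664306640625, 374.91204833984375), 15.752718925476074)
[[ 434.29184  145.93173]
 [ 536.07526 -214.8995 ]
 [ 736.26    -158.4313 ]
 [ 634.4766   202.39993]]
```

View pics/topz.png

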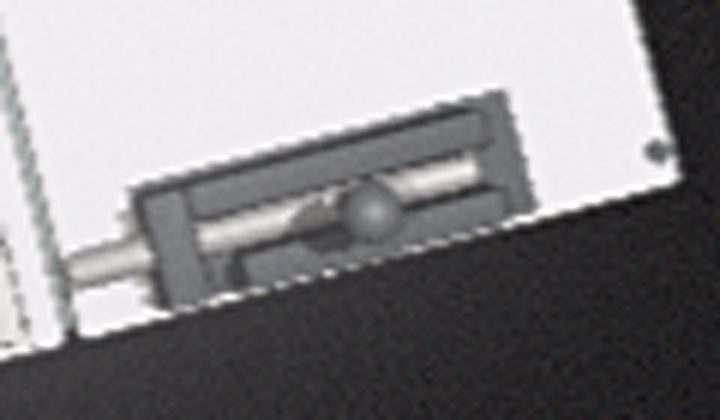

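View pics/scz.png

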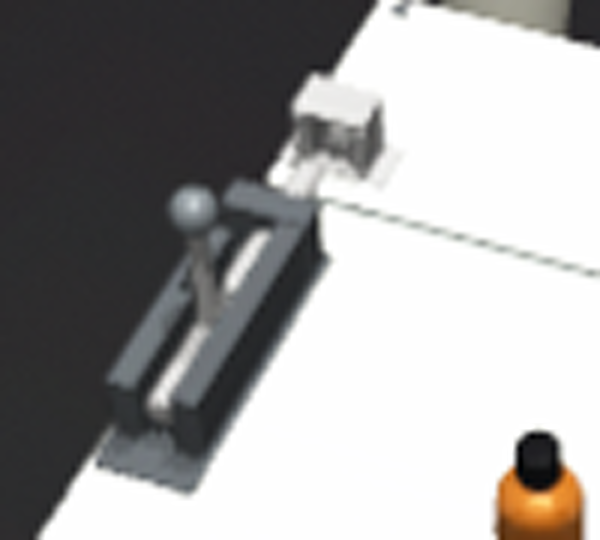

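Run:
```python
from bench import arm
from h import *
d=arm.get_image("top"); s=arm.get_image("scene")
g=cv2.cvtColor(d["image"],cv2.COLOR_RGB2GRAY)
m=(g>150).astype(np.uint8); m[:140]=0;m[320:]=0;m[:,:198]=0;m[:,400:]=0
m=cv2.morphologyEx(m,cv2.MORPH_CLOSE,np.ones((7,7)))
c=max(cv2.findContours(m,0,2)[0],key=cv2.contourArea)
W=np.array([plane(d,*p,90)[:2] for p in c[:,0]],np.float32)
r=cv2.minAreaRect(W);print(r);b=cv2.boxPoints(r);print(b)
C=np.array(r[0])
# long axis
e=[b[1]-b[0],b[2]-b[1]]; l=max(e,key=np.linalg.norm); 
if l[1]<0:l=-l
Y=l/np.linalg.norm(l);X=np.array([Y[1],-Y[0]]);print("Y",Y,"yaw",np.arctan2(X[1],X[0]))
k=lambda u,v,x,y:((u+.5)/6-.5+x,(v+.5)/6-.5+y)
p,e=tri(d,k(368,210,275,230),s,k(194,208,180,160));print("knob",p,e)
home=C-80*X-50*Y;print("predicted knob",home, "img top",proj(d,[*home,170]),"scene",proj(s,[*home,170]))
rel=p[:2]-C;print("knob in case",rel@X,rel@Y)
def case(u,v,z,name):
    q=plane(d,*k(u,v,275,230),z)[:2]-C;print(name,q@X,q@Y)
case(205,250,124,"slot end @axis"); case(240,285,124,"notch mid");case(143,188,124,"guide +y back");case(510,92,124,"guide -y back?")
```

```text
((594.0404663085938, -33.64411926269531), (204.65133666992188, 316.6742858886719), 15.351861953735352)
[[ 453.44684   91.95294]
 [ 537.2851  -213.42181]
 [ 734.6341  -159.24118]
 [ 650.79584  146.13358]]
Y [-0.264746    0.96431816] yaw 0.26794052
knob [ 529.22443007 -104.39075514  173.10281368] 5.247020931748777
predicted knob [ 530.13231277 -103.03970718] img top (np.float64(335.87127779632476), np.float64(265.1434336375668)) scene (np.float64(214.07031226601057), np.float64(195.15225749304074))
knob in case -81.23317015496917 -51.062478465903226
slot end @axis -82.28238213178912 -4.636636838231983
notch mid -95.12399727707992 -12.18222725114684
guide +y back -59.46637289940962 8.769796743291067
guide -y back? -59.67520994530228 -106.93375012361375
```

Call:
step_arm(
  series=[
    [0.08,0.14,0.01,0,0,-0.03],
    [0.16,0.28,0.02,0,0,-0.06],
    [0.24,0.42,0.03,0,0,-0.09],
    [0.32,0.56,0.04,0,0,-0.116],
    [0.4,0.7,0.05,0,0,-0.116],
    [0.46,0.82,0.05,0,0,-0.116],
    [0.52,0.92,0.05,0,0,-0.116],
    [0.56,0.98,0.05,0,0,-0.116],
    [0.56,0.98,0.05,0,0,-0.116],
  ],
  jaw=1,
)

```text
clock: 1.1
position: [458.2, -235.2, 249.8]
ee_rot: [-0.134, 0.991, -0.0, 0.0]
contact_force: [0.3, -1.3, 0.4]
gripper_width: 85.0
```

Call:
step_arm(
  series=[
    [0.06,0.12,0,0,0,0],
    [0.083,0.167,0,0,0,0],
    [0.083,0.167,0,0,0,0],
    [0.083,0.167,0,0,0,0],
  ],
)

```text
clock: 1.43
position: [491.6, -168.7, 249.4]
ee_rot: [-0.136, 0.991, 0.0, -0.0]
contact_force: [0.5, -0.4, -0.3]
gripper_width: 85.4
```

Run:
```python
from bench import arm
from h import *
from scipy.spatial.transform import Rotation as R
s=arm.read_state();print(s["clock"],s["position"],R.from_quat(s["ee_rot"]).as_matrix().round(4),s["contact_force"])
w=arm.get_image("wrist"); cv2.imwrite("pics/w1.png",w["image"][:,:,::-1])
print(proj(w,[529.7,-103.7,170]))
```

```text
1.4333 [ 491.55581455 -168.68620259  249.35743778] [[-9.632e-01 -2.687e-01 -0.000e+00]
 [-2.687e-01  9.632e-01  1.000e-04]
 [ 0.000e+00  1.000e-04 -1.000e+00]] [ 0.47940223 -0.40340271 -0.29794009]
(np.float64(351.89601063125525), np.float64(295.35087535016925))
```

View pics/w1.png

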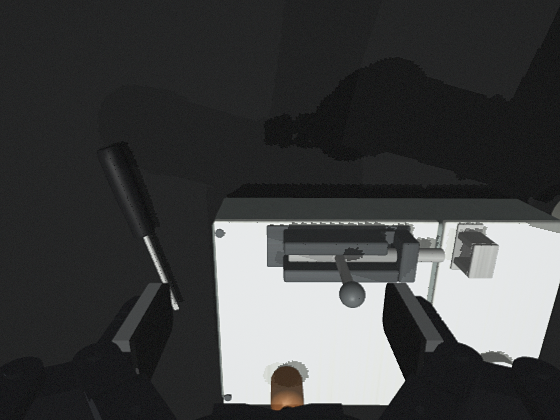

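Call:
step_arm(
  series=[
    [0.05,0.08,0,0,0,0],
    [0.095,0.1625,0,0,0,0],
    [0.095,0.1625,-0.05,0,0,0],
    [0.095,0.1625,-0.11,0,0,0],
    [0.095,0.1625,-0.17,0,0,0],
    [0.095,0.1625,-0.22,0,0,0],
    [0.095,0.1625,-0.245,0,0,0],
    [0.095,0.1625,-0.245,0,0,0],
    [0.095,0.1625,-0.245,0,0,0],
  ],
)

```text
clock: 2.23
position: [529.0, -106.3, 151.7]
ee_rot: [-0.133, 0.991, -0.0, -0.0]
contact_force: [0.9, 0.6, 0.8]
gripper_width: 85.2
```

Run:
```python
from bench import arm
from h import *
s=arm.read_state();print(s["clock"],s["position"],s["contact_force"])
w=arm.get_image("wrist"); cv2.imwrite("pics/w2.png",w["image"][:,:,::-1])
print(proj(w,[529.7,-103.7,170]))
```

```text
2.2333 [ 529.0352747  -106.29724308  151.73426579] [0.89948243 0.64839966 0.77141821]
(np.float64(280.02965812884497), np.float64(312.6400532330174))
```

View pics/w2.png

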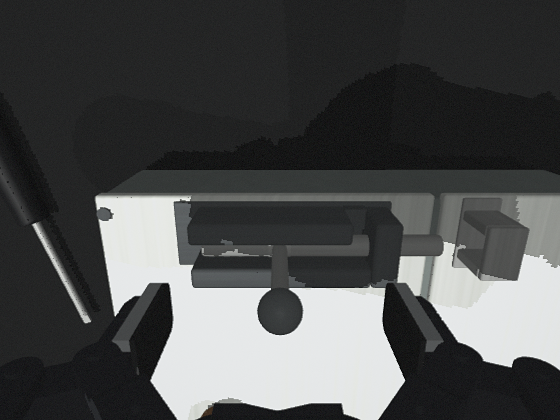

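Call:
step_arm(
  series=[
    [0,0.004,0,0,0,0],
    [0,0.004,0,0,0,0],
    [0,0.004,0,0,0,0],
    [0,0.004,0,0,0,0],
    [0,0.004,0,0,0,0],
    [0,0.004,0,0,0,0],
    [0,0.004,0,0,0,0],
    [0,0.004,0,0,0,0],
  ],
  jaw=-1,
)

```text
clock: 2.95
position: [529.2, -104.0, 151.9]
ee_rot: [-0.134, 0.991, -0.0, 0.0]
contact_force: [0.1, -1.0, 3.7]
gripper_width: 14.8
```

Call:
step_arm(
  series=[
    [0,0,0,0,0,0],
    [0,0,0,0,0,0],
    [0,0,0,0,0,0],
    [0,0,0,0,0,0],
  ],
)

```text
clock: 3.28
position: [529.2, -103.9, 151.9]
ee_rot: [-0.134, 0.991, -0.0, 0.0]
contact_force: [-1.0, -1.5, 5.5]
gripper_width: 14.5
```

Run:
```python
from bench import arm
from h import *
s=arm.read_state();print(s["clock"],s["position"],s["contact_force"],s["gripper_width"])
w=arm.get_image("wrist"); cv2.imwrite("pics/w3.png",w["image"][:,:,::-1])
```

```text
3.2833 [ 529.20637807 -103.94440099  151.92168744] [-1.01476317 -1.53562687  5.4618962 ] 14.53691117589336
```

View pics/w3.png

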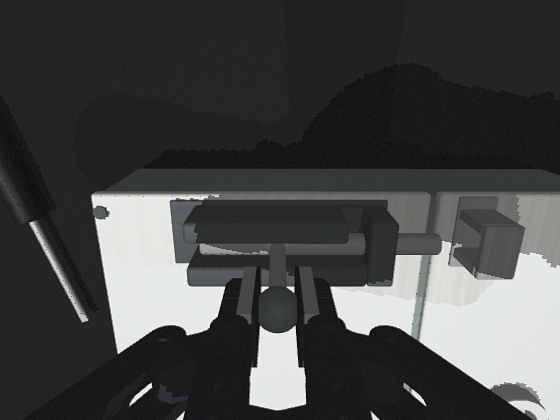

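Run:
```python
from bench import arm
from h import *
s=arm.read_state();print(s["clock"],s["position"],s["contact_force"],s["gripper_width"])
w=arm.get_image("wrist"); 
print(plane(w,278,311,170),plane(w,278,311,175))
c=w["image"][230:400,190:370,::-1]; cv2.imwrite("pics/w4.png",cv2.resize(c,None,fx=4,fy=3.5,interpolation=cv2.INTER_CUBIC))
from scipy.spatial.transform import Rotation as R
M=R.from_quat(s["ee_rot"]).as_matrix()
for x in(-11,11):
  for y in(-9,9):
    for z in (0,-18.7,-36): print(x,y,z,np.round(proj(w,s["position"]+M@[x,y,z])))
t=arm.get_image("scene");c=t["image"][140:250,170:290,::-1]; cv2.imwrite("pics/s4.png",cv2.resize(c,None,fx=5,fy=5,interpolation=cv2.INTER_CUBIC))
```

```text
3.3333 [ 529.17653579 -103.96261378  151.90484372] [-1.65403605 -1.78931233  5.56598268] 14.25479992715582
[ 529.45529875 -102.29033494  170.        ] [ 526.19065633 -103.20006966  175.        ]
-11 -9 0 [254. 307.]
-11 -9 -18.7 [251. 334.]
-11 -9 -36 [248. 365.]
-11 9 0 [295. 307.]
-11 9 -18.7 [297. 334.]
-11 9 -36 [299. 365.]
11 -9 0 [253. 263.]
11 -9 -18.7 [250. 285.]
11 -9 -36 [247. 312.]
11 9 0 [296. 263.]
11 9 -18.7 [298. 285.]
11 9 -36 [301. 312.]
```

View pics/w4.png

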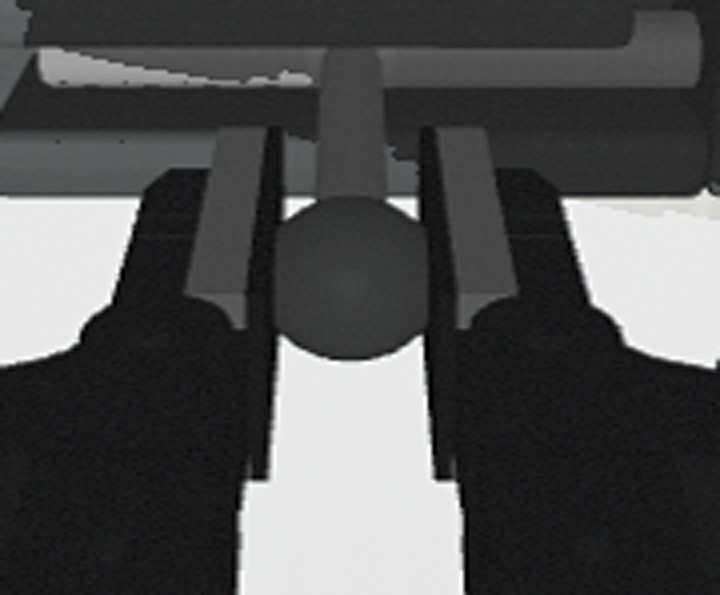

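View pics/s4.png

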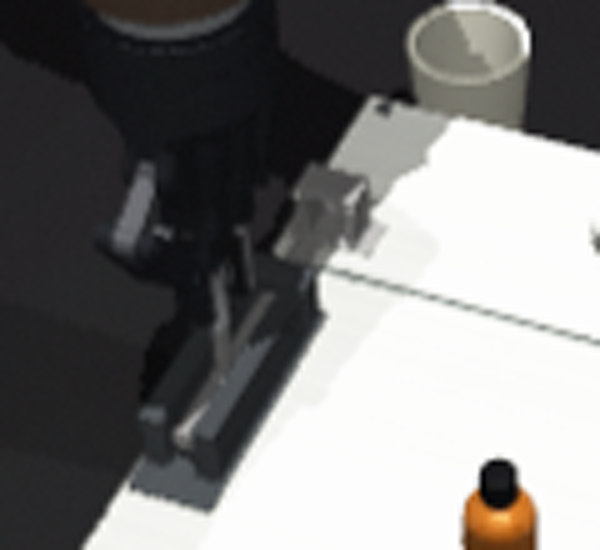

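Call:
step_arm(
  series=[
    [-0.0033,0.012,0,0,0,0],
    [-0.0066,0.0241,0,0,0,0],
    [-0.0099,0.0362,0,0,0,0],
    [-0.0132,0.0482,0,0,0,0],
    [-0.0165,0.0603,0,0,0,0],
    [-0.0198,0.0723,0,0,0,0],
    [-0.0198,0.0723,0,0,0,0],
    [-0.0198,0.0723,0,0,0,0],
  ],
)

```text
clock: 4.1
position: [521.2, -74.7, 151.9]
ee_rot: [-0.134, 0.991, -0.0, 0.0]
contact_force: [0.2, -3.4, 5.8]
gripper_width: 14.4
```

```bash
cat > st.py <<'E'
from bench import arm
from h import *
s=arm.read_state();p=s["position"];f=s["contact_force"]
X=np.array([.9643,.2647,0]);Y=np.array([-.2647,.9643,0])
r=p-np.array([529.2,-103.9,151.9]);print("t",s["clock"],"p",p.round(1),"case rel",(r@X).round(2),(r@Y).round(2),r[2].round(2),"F case",(f@X).round(1),(f@Y).round(1),f[2].round(1),"w",s["gripper_width"],"tq",s["wrist_torque"].round(2))
E
cat > pic.py <<'E'
import sys
from bench import arm
from h import *
w=arm.get_image(sys.argv[1]);cv2.imwrite(f"pics/{sys.argv[2]}.png",w["image"][:,:,::-1])
E
python3 st.py; python3 pic.py wrist w5
```

```text
t 4.1 p [521.2 -74.7 151.9] case rel 0.01 30.25 0.01 F case -0.7 -3.3 5.8 w 14.413565000235826 tq [-0.87  0.19 -0.04]
```

View pics/w5.png

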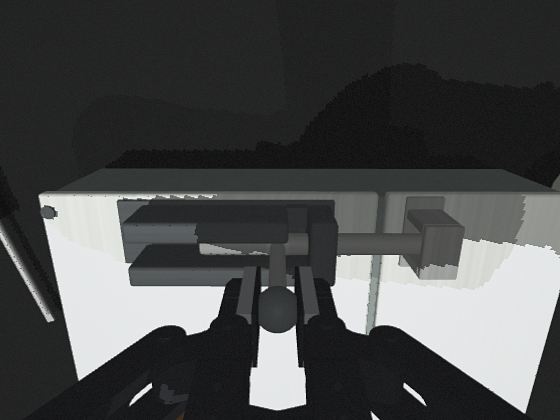

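Call:
step_arm(
  series=[
    [-0.0013,0.0048,0,0,0,0],
    [-0.0026,0.0096,0,0,0,0],
    [-0.004,0.0145,0,0,0,0],
    [-0.0046,0.0169,0,0,0,0],
    [-0.0046,0.0169,0,0,0,0],
    [-0.0046,0.0169,0,0,0,0],
  ],
)

```text
clock: 4.65
position: [519.4, -68.5, 151.9]
ee_rot: [-0.134, 0.991, -0.0, 0.0]
contact_force: [-0.3, -3.9, 5.9]
gripper_width: 14.1
```

```bash
python3 st.py
```

```text
t 4.65 p [519.4 -68.5 151.9] case rel -0.05 36.76 -0.02 F case -1.3 -3.7 5.9 w 14.098791112926275 tq [-1.22  0.07 -0.03]
```

Call:
step_arm(
  series=[
    [-0.0007,0.0024,0,0,0,0],
    [-0.0007,0.0024,0,0,0,0],
    [-0.0013,0.0048,0,0,0,0],
    [-0.0013,0.0048,0,0,0,0],
    [-0.0013,0.0048,0,0,0,0],
  ],
)

```text
clock: 5.07
position: [519.0, -66.7, 151.9]
ee_rot: [-0.134, 0.991, -0.001, 0.0]
contact_force: [0.5, -4.7, 5.9]
gripper_width: 14.7
```

```bash
python3 st.py
```

```text
t 5.0667 p [519.  -66.7 151.9] case rel -0.02 38.59 -0.01 F case -0.8 -4.7 5.9 w 14.736097796152585 tq [-1.4  -0.03  0.03]
```

Call:
step_arm(
  series=[
    [-0.0003,0.0012,0,0,0,0],
    [-0.0007,0.0024,0,0,0,0],
    [-0.0007,0.0024,0,0,0,0],
    [-0.0007,0.0024,0,0,0,0],
  ],
)

```text
clock: 5.4
position: [518.7, -65.8, 151.9]
ee_rot: [-0.134, 0.991, -0.001, 0.0]
contact_force: [-0.6, -4.3, 5.5]
gripper_width: 14.6
```

```bash
python3 st.py
```

```text
t 5.4 p [518.7 -65.8 151.9] case rel -0.02 39.54 0.0 F case -1.8 -4.0 5.5 w 14.590848488312169 tq [-1.48 -0.02 -0.02]
```

Call:
step_arm(
  series=[
    [-0.0003,0.0012,0,0,0,0],
    [-0.0007,0.0024,0,0,0,0],
    [-0.0007,0.0024,0,0,0,0],
    [-0.0007,0.0024,0,0,0,0],
  ],
)

```text
clock: 5.73
position: [518.5, -64.8, 151.9]
ee_rot: [-0.134, 0.991, -0.001, 0.0]
contact_force: [0.1, -5.2, 4.5]
gripper_width: 14.1
```

```bash
python3 st.py;python3 pic.py wrist w6
```

```text
t 5.7333 p [518.5 -64.8 151.9] case rel -0.01 40.54 -0.0 F case -1.2 -5.0 4.5 w 14.111867042468154 tq [-1.47 -0.02 -0.03]
```

View pics/w6.png

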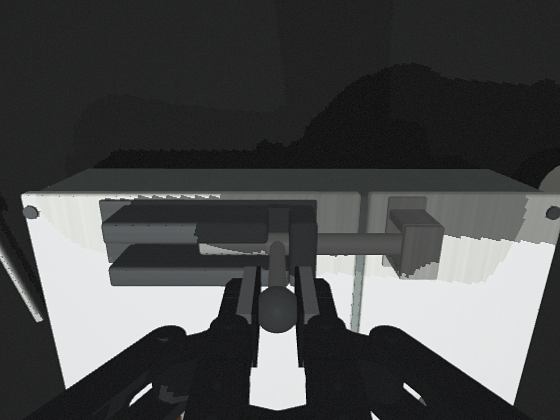

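Call:
step_arm(
  series=[
    [-0.0003,0.0012,0,0,0,0],
    [-0.0007,0.0024,0,0,0,0],
    [-0.0007,0.0024,0,0,0,0],
    [-0.0007,0.0024,0,0,0,0],
  ],
)

```text
clock: 6.12
position: [518.2, -63.9, 151.9]
ee_rot: [-0.134, 0.991, -0.001, 0.0]
contact_force: [0.5, -5.4, 5.6]
gripper_width: 14.4
```

```bash
python3 st.py
```

```text
t 6.1167 p [518.2 -63.9 151.9] case rel -0.05 41.51 -0.02 F case -1.0 -5.3 5.6 w 14.403656102850677 tq [-1.53 -0.03 -0.07]
```

Call:
step_arm(
  series=[
    [-0.0003,0.0012,0,0,0,0],
    [-0.0003,0.0012,0,0,0,0],
    [-0.0003,0.0012,0,0,0,0],
  ],
)

```text
clock: 6.37
position: [518.1, -63.4, 151.9]
ee_rot: [-0.134, 0.991, -0.001, 0.0]
contact_force: [0.2, -4.7, 4.2]
gripper_width: 14.5
```

```bash
python3 st.py
```

```text
t 6.3667 p [518.1 -63.4 151.9] case rel -0.02 41.98 0.02 F case -1.0 -4.6 4.2 w 14.510157576543213 tq [-1.54 -0.11  0.04]
```

Call:
step_arm(
  series=[
    [-0.0003,0.0012,0,0,0,0],
    [-0.0003,0.0012,0,0,0,0],
    [-0.0003,0.0012,0,0,0,0],
  ],
)

```text
clock: 6.62
position: [517.9, -62.9, 151.9]
ee_rot: [-0.134, 0.991, -0.001, 0.0]
contact_force: [-0.7, -4.2, 4.8]
gripper_width: 14.7
```

```bash
python3 st.py
```

```text
t 6.6167 p [517.9 -62.9 151.9] case rel -0.03 42.48 0.01 F case -1.8 -3.8 4.8 w 14.688252205440966 tq [-1.53 -0.12  0.03]
```

Call:
step_arm(
  series=[
    [-0.0003,0.0012,0,0,0,0],
    [-0.0003,0.0012,0,0,0,0],
    [-0.0003,0.0012,0,0,0,0],
  ],
)

```text
clock: 6.87
position: [517.8, -62.6, 151.9]
ee_rot: [-0.134, 0.991, -0.001, 0.0]
contact_force: [-0.1, -5.3, 5.4]
gripper_width: 14.3
```

```bash
python3 st.py
```

```text
t 6.8667 p [517.8 -62.6 151.9] case rel -0.03 42.78 -0.0 F case -1.5 -5.1 5.4 w 14.33107309417777 tq [-1.77 -0.14 -0.01]
```

Call:
step_arm(
  series=[
    [-0.0003,0.0012,0,0,0,0],
    [-0.0003,0.0012,0,0,0,0],
    [-0.0003,0.0012,0,0,0,0],
  ],
)

```text
clock: 7.12
position: [517.8, -62.5, 151.9]
ee_rot: [-0.134, 0.991, -0.001, 0.0]
contact_force: [1.1, -7.7, 3.3]
gripper_width: 14.4
```

```bash
python3 st.py; python3 pic.py wrist w7
```

```text
t 7.1167 p [517.8 -62.5 151.9] case rel -0.01 42.9 0.0 F case -1.0 -7.7 3.3 w 14.429960373808797 tq [-2.28 -0.29 -0.01]
```

View pics/w7.png

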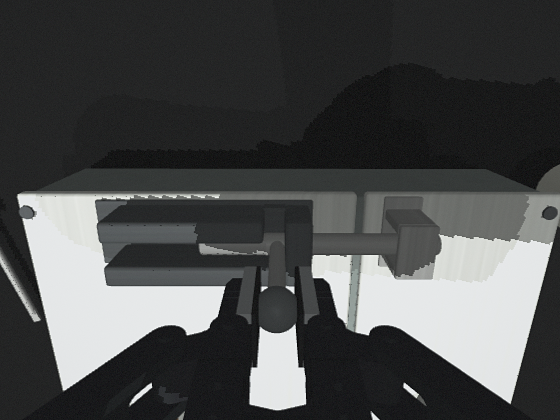

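Call:
step_arm(
  series=[
    [-0.0014,0.0002,0,0,0,0],
    [-0.0026,0.0001,0,0,0,0],
    [-0.0026,0.0001,0,0,0,0],
  ],
)

```text
clock: 7.42
position: [517.6, -62.5, 152.0]
ee_rot: [-0.134, 0.991, -0.001, 0.001]
contact_force: [3.3, -9.1, 2.8]
gripper_width: 14.5
```

```bash
python3 st.py
```

```text
t 7.4167 p [517.6 -62.5 152. ] case rel -0.2 42.94 0.06 F case 0.8 -9.6 2.8 w 14.537627253545354 tq [-2.49 -0.88 -0.01]
```

Call:
step_arm(
  series=[
    [-0.0012,-0.0003,0,0,0,0],
    [-0.0019,-0.0005,0,0,0,0],
    [-0.0019,-0.0005,0,0,0,0],
  ],
)

```text
clock: 7.67
position: [517.0, -62.7, 151.9]
ee_rot: [-0.134, 0.991, -0.001, 0.002]
contact_force: [3.8, -9.0, 2.2]
gripper_width: 14.5
```

```bash
python3 st.py
```

```text
t 7.6667 p [517.  -62.7 151.9] case rel -0.81 42.95 0.04 F case 1.3 -9.7 2.2 w 14.516423827996654 tq [-2.39 -0.95 -0.05]
```

Call:
step_arm(
  series=[
    [-0.0024,-0.0007,0,0,0,0],
    [-0.0048,-0.0013,-0.0002,0,0,0],
    [-0.0048,-0.0013,-0.0002,0,0,0],
  ],
)

```text
clock: 7.92
position: [515.4, -63.2, 151.9]
ee_rot: [-0.134, 0.991, -0.001, 0.002]
contact_force: [4.1, -8.5, 2.4]
gripper_width: 14.5
```

```bash
python3 st.py
```

```text
t 7.9167 p [515.4 -63.2 151.9] case rel -2.56 42.95 0.01 F case 1.8 -9.3 2.4 w 14.477244840201232 tq [-2.45 -1.17 -0.01]
```

Call:
step_arm(
  series=[
    [-0.0024,-0.0007,-0.0001,0,0,0],
    [-0.0048,-0.0013,-0.0003,0,0,0],
    [-0.0048,-0.0013,-0.0003,0,0,0],
  ],
)

```text
clock: 8.17
position: [513.8, -63.6, 151.8]
ee_rot: [-0.134, 0.991, -0.001, 0.002]
contact_force: [4.4, -8.3, 2.0]
gripper_width: 14.6
```

```bash
python3 st.py
```

```text
t 8.1667 p [513.8 -63.6 151.8] case rel -4.2 42.97 -0.07 F case 2.1 -9.2 2.0 w 14.58303865162059 tq [-2.43 -1.3   0.04]
```

Call:
step_arm(
  series=[
    [-0.0024,-0.0007,-0.0003,0,0,0],
    [-0.0048,-0.0013,-0.0005,0,0,0],
    [-0.0048,-0.0013,-0.0005,0,0,0],
  ],
)

```text
clock: 8.42
position: [512.2, -64.0, 151.7]
ee_rot: [-0.134, 0.991, -0.001, 0.003]
contact_force: [5.3, -9.3, 2.2]
gripper_width: 14.3
```

```bash
python3 st.py
```

```text
t 8.4167 p [512.2 -64.  151.7] case rel -5.83 42.96 -0.2 F case 2.6 -10.4 2.2 w 14.30783331390441 tq [-2.38 -1.56  0.03]
```

Call:
step_arm(
  series=[
    [-0.0024,-0.0007,-0.0003,0,0,0],
    [-0.0048,-0.0013,-0.0006,0,0,0],
    [-0.0048,-0.0013,-0.0006,0,0,0],
  ],
)

```text
clock: 8.67
position: [510.7, -64.4, 151.6]
ee_rot: [-0.134, 0.991, -0.001, 0.003]
contact_force: [4.9, -8.2, 1.2]
gripper_width: 14.4
```

```bash
python3 st.py; python3 pic.py wrist w8
```

```text
t 8.6667 p [510.7 -64.4 151.6] case rel -7.4 42.95 -0.34 F case 2.6 -9.2 1.2 w 14.394114573727249 tq [-2.37 -1.68 -0.07]
```

View pics/w8.png

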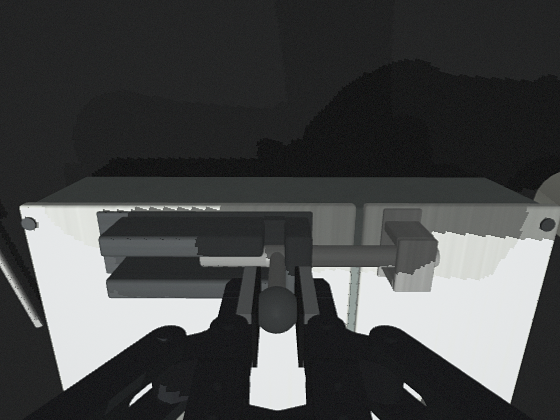

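Call:
step_arm(
  series=[
    [-0.004,-0.0011,-0.0006,0,0,0],
    [-0.0081,-0.0022,-0.0013,0,0,0],
    [-0.0145,-0.004,-0.0026,0,0,0],
    [-0.0209,-0.0057,-0.0043,0,0,0],
    [-0.027,-0.0074,-0.0062,0,0,0],
    [-0.0333,-0.0091,-0.0083,0,0,0],
    [-0.0333,-0.0091,-0.0083,0,0,0],
  ],
)

```text
clock: 9.3
position: [493.1, -66.8, 146.3]
ee_rot: [-0.134, 0.991, 0.001, -0.001]
contact_force: [0.1, -0.8, 0.6]
gripper_width: 0.2
```

```bash
python3 st.py
```

```text
t 9.3 p [493.1 -66.8 146.3] case rel -24.97 45.3 -5.62 F case -0.1 -0.8 0.6 w 0.23234700033012085 tq [ 0.02 -0.02 -0.04]
```

```bash
python3 pic.py wrist w9;python3 pic.py top t9
```

```text
(no output)
```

View pics/w9.png

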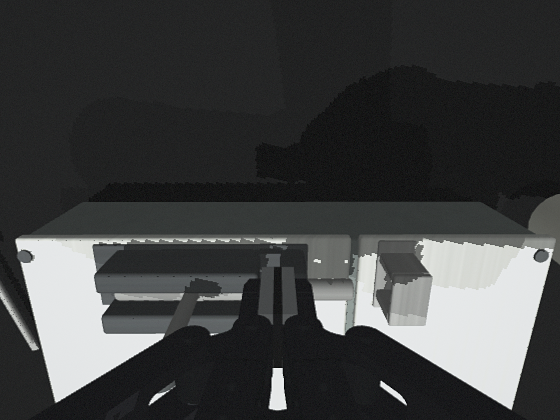

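View pics/t9.png

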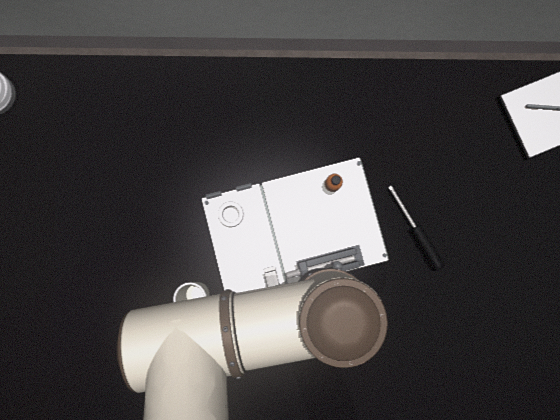

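Call:
step_arm(
  series=[
    [0,0,0.05,0,0,0],
    [0,0,0.12,0,0,0],
    [0,0,0.2,0,0,0],
    [0,0,0.2,0,0,0],
  ],
)

```text
clock: 9.73
position: [498.2, -66.9, 233.4]
ee_rot: [-0.135, 0.991, -0.001, 0.006]
contact_force: [1.2, 0.3, 0.5]
gripper_width: 0.2
```

Call:
step_arm(
  series=[
    [0,-0.05,0,0,0,0],
    [0,-0.1,0,0,0,0],
    [0,-0.15,0,0,0,0],
    [0,-0.15,0,0,0,0],
  ],
  jaw=1,
)

```text
clock: 10.07
position: [494.4, -128.8, 226.8]
ee_rot: [-0.133, 0.991, 0.0, -0.0]
contact_force: [-0.0, -0.4, 0.3]
gripper_width: 48.3
```

```bash
python3 st.py;python3 pic.py wrist w10;python3 pic.py top t10;python3 pic.py scene s10
```

```text
t 10.0667 p [ 494.4 -128.8  226.8] case rel -40.15 -14.82 74.93 F case -0.1 -0.3 0.3 w 48.32937912567887 tq [ 0.04 -0.05  0.  ]
```

View pics/w10.png

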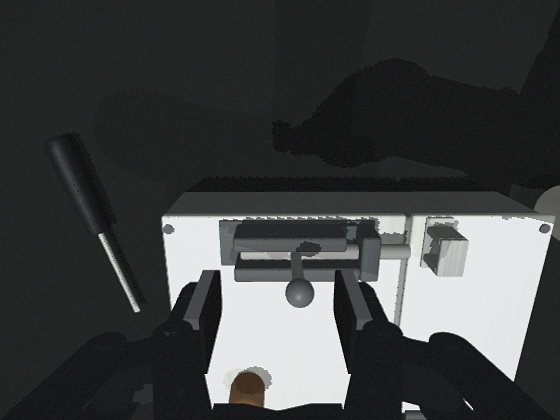

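View pics/s10.png

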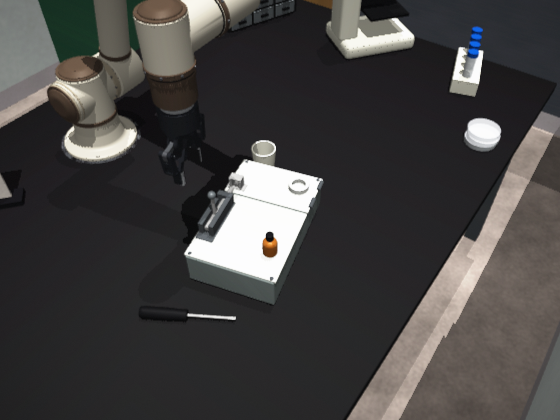

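Call:
step_arm(
  series=[
    [0.04,0.03,0.02,0,0,0],
    [0.087,0.0622,0.02,0,0,0],
    [0.087,0.0622,0.02,0,0,0],
    [0.087,0.0622,0.02,0,0,0],
    [0.087,0.0622,0.02,0,0,0],
  ],
  jaw=1,
)

```text
clock: 10.63
position: [528.9, -101.6, 234.9]
ee_rot: [-0.134, 0.991, 0.0, -0.001]
contact_force: [0.2, 0.8, -0.2]
gripper_width: 85.7
```

```bash
python3 st.py;python3 pic.py wrist w11
python3 - <<'E'
from bench import arm
from h import *
w=arm.get_image("wrist");print(proj(w,[529.7,-103.7,170]))
E
```

```text
t 10.6333 p [ 528.9 -101.6  234.9] case rel 0.29 2.31 83.0 F case 0.4 0.7 -0.2 w 85.66519118682503 tq [-0.04  0.04  0.07]
(np.float64(271.83619490967044), np.float64(230.39425891173147))
```

View pics/w11.png

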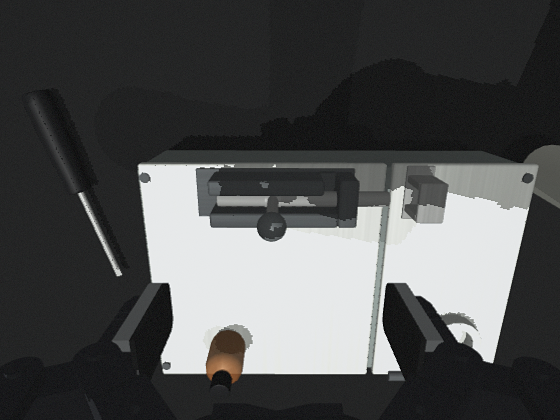

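Call:
step_arm(
  series=[
    [-0.0028,-0.0067,-0.05,0,0,0],
    [-0.0028,-0.0067,-0.11,0,0,0],
    [-0.0028,-0.0067,-0.17,0,0,0],
    [-0.0028,-0.0067,-0.2,0,0,0],
    [-0.0028,-0.0067,-0.21,0,0,0],
    [-0.0028,-0.0067,-0.21,0,0,0],
    [-0.0028,-0.0067,-0.21,0,0,0],
  ],
)

```text
clock: 11.32
position: [528.6, -105.2, 152.2]
ee_rot: [-0.134, 0.991, -0.0, 0.001]
contact_force: [0.5, -0.2, 1.0]
gripper_width: 85.2
```

Call:
step_arm(
  series=[
    [0,0,0,0,0,0],
    [0,0,0,0,0,0],
    [0,0,0,0,0,0],
    [0,0,0,0,0,0],
    [0,0,0,0,0,0],
    [0,0,0,0,0,0],
    [0,0,0,0,0,0],
    [0,0,0,0,0,0],
    [0,0,0,0,0,0],
  ],
  jaw=-1,
)

```text
clock: 12.07
position: [528.5, -105.2, 151.9]
ee_rot: [-0.134, 0.991, -0.0, 0.0]
contact_force: [-1.6, -1.8, 3.8]
gripper_width: 14.7
```

```bash
python3 st.py;python3 pic.py wrist w12
```

```text
t 12.0667 p [ 528.5 -105.2  151.9] case rel -1.07 -1.07 -0.03 F case -2.1 -1.3 3.8 w 14.657095231595306 tq [-0.38  0.05 -0.03]
```

View pics/w12.png

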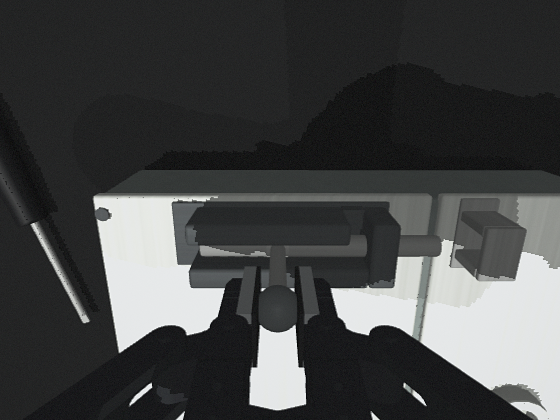

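Call:
step_arm(
  series=[
    [-0.0033,0.012,0,0,0,0],
    [-0.0073,0.0265,0,0,0,0],
    [-0.0113,0.041,0,0,0,0],
    [-0.0153,0.0555,0,0,0,0],
    [-0.0193,0.07,0,0,0,0],
    [-0.0225,0.082,0,0,0,0],
    [-0.0251,0.0916,0,0,0,0],
    [-0.0271,0.0988,0,0,0,0],
    [-0.0278,0.1013,0,0,0,0],
    [-0.0278,0.1013,0,0,0,0],
  ],
)

```text
clock: 12.95
position: [517.2, -64.0, 151.8]
ee_rot: [-0.134, 0.991, -0.0, 0.0]
contact_force: [0.1, -4.2, 6.2]
gripper_width: 14.2
```

```bash
python3 st.py
```

```text
t 12.95 p [517.2 -64.  151.8] case rel -0.97 41.65 -0.06 F case -1.0 -4.1 6.2 w 14.163780155070093 tq [-1.05 -0.15 -0.05]
```

Call:
step_arm(
  series=[
    [-0.0003,0.0012,0,0,0,0],
    [-0.0007,0.0024,0,0,0,0],
    [-0.0007,0.0024,0,0,0,0],
  ],
)

```text
clock: 13.2
position: [517.0, -63.3, 151.8]
ee_rot: [-0.134, 0.991, -0.0, 0.0]
contact_force: [1.4, -5.7, 4.2]
gripper_width: 14.2
```

```bash
python3 st.py
```

```text
t 13.2 p [517.  -63.3 151.8] case rel -1.01 42.33 -0.08 F case -0.1 -5.9 4.2 w 14.19143528700678 tq [-1.42 -0.29  0.01]
```

Call:
step_arm(
  series=[
    [-0.0003,0.0012,0,0,0,0],
    [-0.0003,0.0012,0,0,0,0],
    [-0.0003,0.0012,0,0,0,0],
  ],
)

```text
clock: 13.45
position: [516.9, -63.0, 151.8]
ee_rot: [-0.134, 0.991, -0.0, 0.0]
contact_force: [0.5, -5.9, 5.1]
gripper_width: 14.5
```

```bash
python3 st.py
```

```text
t 13.45 p [516.9 -63.  151.8] case rel -0.99 42.72 -0.09 F case -1.1 -5.8 5.1 w 14.474368302259768 tq [-1.48 -0.25 -0.07]
```

Call:
step_arm(
  series=[
    [-0.0003,0.0012,0,0,0,0],
    [-0.0003,0.0012,0,0,0,0],
    [-0.0003,0.0012,0,0,0,0],
  ],
)

```text
clock: 13.7
position: [516.9, -62.8, 151.8]
ee_rot: [-0.134, 0.991, -0.001, 0.0]
contact_force: [1.0, -7.1, 4.5]
gripper_width: 14.1
```

```bash
python3 st.py
```

```text
t 13.7 p [516.9 -62.8 151.8] case rel -1.0 42.87 -0.08 F case -0.9 -7.1 4.5 w 14.075994122350547 tq [-1.89 -0.38 -0.06]
```

Call:
step_arm(
  series=[
    [-0.0003,0.0012,0,0,0,0],
    [-0.0003,0.0012,0,0,0,0],
    [-0.0003,0.0012,0,0,0,0],
  ],
)

```text
clock: 13.95
position: [516.9, -62.7, 151.8]
ee_rot: [-0.134, 0.991, -0.001, 0.0]
contact_force: [2.3, -8.7, 4.8]
gripper_width: 14.5
```

```bash
python3 st.py
```

```text
t 13.95 p [516.9 -62.7 151.8] case rel -0.98 42.98 -0.05 F case -0.1 -9.0 4.8 w 14.453836921377205 tq [-2.38 -0.61  0.02]
```

Call:
step_arm(
  series=[
    [-0.0028,-0.0008,0,0.0044,-0.016,0],
    [-0.0055,-0.0015,-0.0002,0.0088,-0.0321,0],
    [-0.0055,-0.0015,-0.0002,0.0088,-0.0321,0],
  ],
)

```text
clock: 14.2
position: [514.1, -63.5, 151.7]
ee_rot: [-0.134, 0.991, 0.003, 0.027]
contact_force: [2.7, -8.7, 2.7]
gripper_width: 14.6
```

```bash
cat >> st.py <<'E'
from scipy.spatial.transform import Rotation as R
M=R.from_quat(s["ee_rot"]).as_matrix();up=-M[:,2];print("tilt deg to -X",np.degrees(np.arctan2(-up@X,up[2])).round(2),"to Y",np.degrees(np.arctan2(up@Y,up[2])).round(2))
h=p+up*18.7-np.array([529.2,-103.9,151.9]);hz=p[2]+up[2]*18.7;print("hold X,Y",(h@X).round(2),(h@Y).round(2),"z",hz.round(2),"theta est",np.degrees(np.arctan2(-(h@X),hz-108)).round(1),"rad",np.hypot(h@X,hz-108).round(1))
E
python3 st.py
```

```text
t 14.2 p [514.1 -63.5 151.7] case rel -3.83 42.99 -0.22 F case 0.3 -9.1 2.7 w 14.61608059082098 tq [-2.5  -0.59 -0.13]
tilt deg to -X 3.1 to Y 0.08
hold X,Y -4.85 43.02 z 170.36 theta est 4.4 rad 62.5
```

Call:
step_arm(
  series=[
    [-0.0036,-0.001,-0.0005,0.0059,-0.0214,0],
    [-0.0073,-0.002,-0.001,0.0118,-0.0428,0],
    [-0.011,-0.003,-0.0015,0.0176,-0.0643,0],
    [-0.011,-0.003,-0.0015,0.0176,-0.0643,0],
  ],
)

```text
clock: 14.53
position: [509.1, -64.7, 150.9]
ee_rot: [-0.133, 0.988, 0.01, 0.079]
contact_force: [2.4, -9.8, 2.4]
gripper_width: 14.4
```

```bash
python3 st.py
```

```text
t 14.5333 p [509.1 -64.7 150.9] case rel -8.99 43.07 -0.97 F case -0.3 -10.1 2.4 w 14.447293577151491 tq [-2.72 -0.33 -0.38]
tilt deg to -X 9.11 to Y 0.07
hold X,Y -11.95 43.09 z 169.4 theta est 11.0 rad 62.5
```

Call:
step_arm(
  series=[
    [-0.0053,-0.002,-0.0014,0.0088,-0.0321,0],
    [-0.0106,-0.0034,-0.0028,0.0176,-0.0643,0],
    [-0.0158,-0.0048,-0.0047,0.0265,-0.0964,0],
    [-0.021,-0.0063,-0.0067,0.0353,-0.1286,0],
    [-0.026,-0.0076,-0.0091,0.0441,-0.1607,0],
    [-0.031,-0.009,-0.0117,0.0529,-0.1929,0],
    [-0.031,-0.009,-0.0117,0.0529,-0.1929,0],
  ],
)

```text
clock: 15.12
position: [495.9, -68.4, 145.5]
ee_rot: [-0.129, 0.964, 0.031, 0.233]
contact_force: [0.8, -9.3, 2.2]
gripper_width: 14.3
```

```bash
python3 st.py; python3 pic.py wrist w13; python3 -c "
from bench import arm;print(arm.read_state()['joints'])"
```

```text
t 15.1167 p [495.9 -68.4 145.5] case rel -22.73 43.08 -6.38 F case -1.7 -9.2 2.2 w 14.252963102772862 tq [-2.71  0.4  -1.22]
tilt deg to -X 27.15 to Y 0.06
hold X,Y -31.26 43.1 z 162.16 theta est 30.0 rad 62.5
[ 0.15132696  0.10687466 -0.66214893 -0.15841932 -0.33619072 -1.31873295]
```

View pics/w13.png

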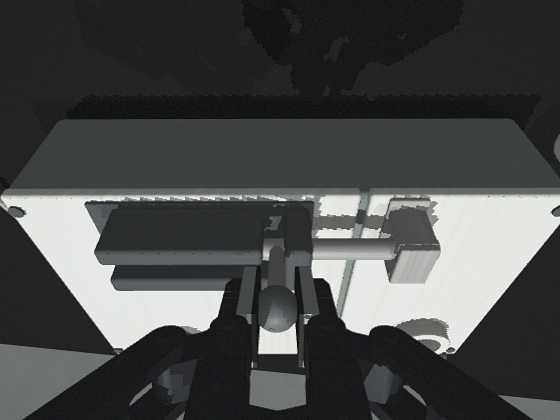

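Call:
step_arm(
  series=[
    [0,0,0,0,0,0],
    [0,0,0,0,0,0],
    [0,0,0,0,0,0],
    [0,0,0,0,0,0],
    [0,0,0,0,0,0],
  ],
  jaw=-0.1,
)

```text
clock: 15.58
position: [497.1, -66.9, 145.5]
ee_rot: [-0.13, 0.964, 0.031, 0.231]
contact_force: [-0.5, 0.3, -0.9]
gripper_width: 38.1
```

```bash
python3 st.py; python3 pic.py wrist w14
```

```text
t 15.5833 p [497.1 -66.9 145.5] case rel -21.22 44.14 -6.38 F case -0.4 0.4 -0.9 w 38.07310012289086 tq [-0.2   0.88  0.04]
tilt deg to -X 26.94 to Y -0.04
hold X,Y -29.69 44.13 z 162.19 theta est 28.7 rad 61.8
```

View pics/w14.png

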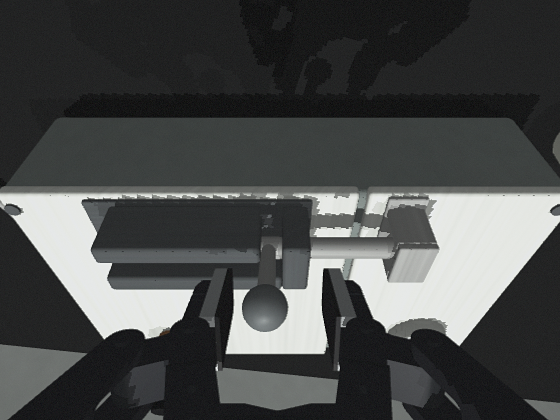

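Call:
step_arm(
  series=[
    [-0.018,-0.005,0.037,0,0,0],
    [-0.036,-0.01,0.074,0,0,0],
    [-0.0545,-0.015,0.1115,0,0,0],
    [-0.0545,-0.015,0.1115,0,0,0],
  ],
)

```text
clock: 15.97
position: [476.1, -73.4, 193.4]
ee_rot: [-0.13, 0.963, 0.031, 0.234]
contact_force: [0.4, -0.6, 0.1]
gripper_width: 38.7
```

Call:
step_arm(
  series=[
    [0.02,0.003,0.0125,-0.0199,0.0723,0],
    [0.042,0.0065,0.0125,-0.0397,0.1447,0],
    [0.065,0.01,0.0125,-0.0596,0.217,0],
    [0.087,0.0135,0.0125,-0.0794,0.2893,0],
    [0.087,0.0135,0.0125,-0.0794,0.2893,0],
    [0.087,0.0135,0.0125,-0.0794,0.2893,0],
  ],
  jaw=-1,
)

```text
clock: 16.47
position: [511.6, -67.2, 193.4]
ee_rot: [-0.134, 0.991, 0.0, -0.001]
contact_force: [-0.3, 0.7, -0.2]
gripper_width: -0.1
```

```bash
python3 st.py; python3 pic.py wrist w15; python3 pic.py scene s15
```

```text
t 16.4667 p [511.6 -67.2 193.4] case rel -7.25 40.04 41.55 F case -0.1 0.7 -0.2 w -0.09990283698531435 tq [ 0.    0.09 -0.02]
tilt deg to -X -0.15 to Y -0.05
hold X,Y -7.2 40.02 z 212.15 theta est 4.0 rad 104.4
```

View pics/w15.png

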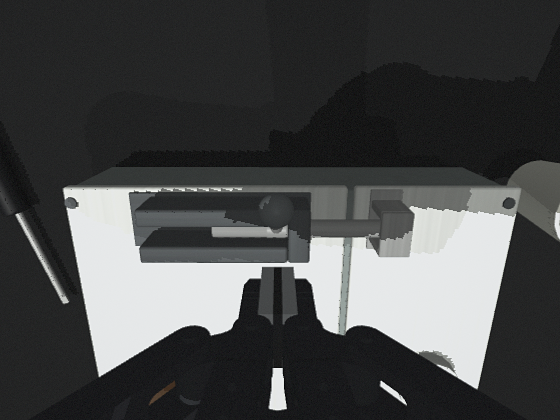

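Run:
```python
from bench import arm
from h import *
w=arm.get_image("wrist");X=np.array([.9643,.2647,0]);Y=np.array([-.2647,.9643,0])
for z in (158,162,166):
    r=plane(w,277,211,z)-[529.2,-103.9,0];print(z,r@X,r@Y,"rad",np.hypot(r@X,z-108))
```

```text
158 -31.150102035485126 41.02202307850283 rad 58.90949716999064
162 -32.52322151078003 41.019927907740154 rad 63.037765961677806
166 -33.89634098607501 41.01783273697748 rad 67.17858239233892
```

Call:
step_arm(
  series=[
    [0.0017,0.003,-0.04,0,0,0],
    [0.0017,0.003,-0.08,0,0,0],
    [0.0017,0.003,-0.0975,0,0,0],
    [0.0017,0.003,-0.0975,0,0,0],
  ],
)

```text
clock: 16.95
position: [509.0, -67.2, 155.5]
ee_rot: [-0.134, 0.991, 0.0, -0.002]
contact_force: [-0.9, 0.6, 0.4]
gripper_width: -0.2
```

```bash
python3 st.py
```

```text
t 16.95 p [509.  -67.2 155.5] case rel -9.77 40.7 3.55 F case -0.7 0.8 0.4 w -0.15162718767339559 tq [-0.04 -0.01 -0.  ]
tilt deg to -X -0.17 to Y -0.04
hold X,Y -9.71 40.69 z 174.15 theta est 8.4 rad 66.9
```

Call:
step_arm(
  series=[
    [-0.0068,-0.0019,-0.004,0,0,0],
    [-0.0136,-0.0037,-0.008,0,0,0],
    [-0.0204,-0.0056,-0.013,0,0,0],
    [-0.0271,-0.0075,-0.018,0,0,0],
    [-0.0338,-0.0093,-0.0237,0,0,0],
    [-0.0338,-0.0093,-0.0237,0,0,0],
  ],
)

```text
clock: 17.45
position: [496.8, -70.8, 147.0]
ee_rot: [-0.134, 0.991, -0.0, -0.0]
contact_force: [0.3, -0.1, -0.1]
gripper_width: -0.2
```

```bash
python3 st.py; python3 pic.py wrist w16
```

```text
t 17.45 p [496.8 -70.8 147. ] case rel -22.46 40.51 -4.92 F case 0.2 -0.2 -0.1 w -0.21515219697946034 tq [-0.08 -0.16  0.04]
tilt deg to -X -0.03 to Y -0.0
hold X,Y -22.45 40.5 z 165.68 theta est 21.3 rad 61.9
```

View pics/w16.png

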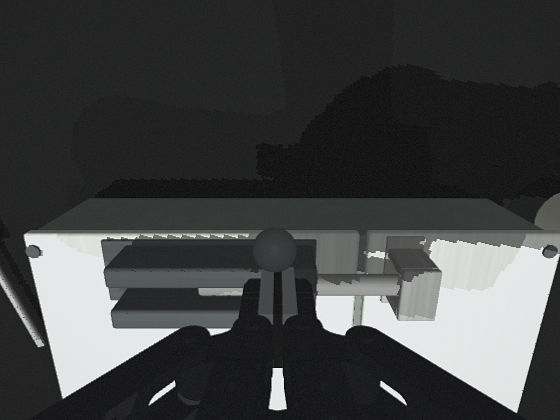

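Call:
step_arm(
  series=[
    [-0.007,-0.0019,-0.007,0,0,0],
    [-0.014,-0.0038,-0.015,0,0,0],
    [-0.021,-0.0057,-0.0235,0,0,0],
    [-0.0277,-0.0076,-0.0325,0,0,0],
    [-0.0325,-0.0089,-0.041,0,0,0],
    [-0.0375,-0.0103,-0.049,0,0,0],
    [-0.0422,-0.0116,-0.0575,0,0,0],
    [-0.0422,-0.0116,-0.0575,0,0,0],
  ],
)

```text
clock: 18.17
position: [479.7, -75.3, 123.2]
ee_rot: [-0.134, 0.991, 0.0, -0.001]
contact_force: [-1.0, 0.3, 0.2]
gripper_width: 0.2
```

```bash
python3 st.py; python3 pic.py wrist w17
```

```text
t 18.1667 p [479.7 -75.3 123.2] case rel -40.21 40.67 -28.67 F case -0.9 0.6 0.2 w 0.1661683173112671 tq [-0.01 -0.07  0.  ]
tilt deg to -X -0.12 to Y -0.03
hold X,Y -40.17 40.66 z 141.93 theta est 49.8 rad 52.6
```

View pics/w17.png

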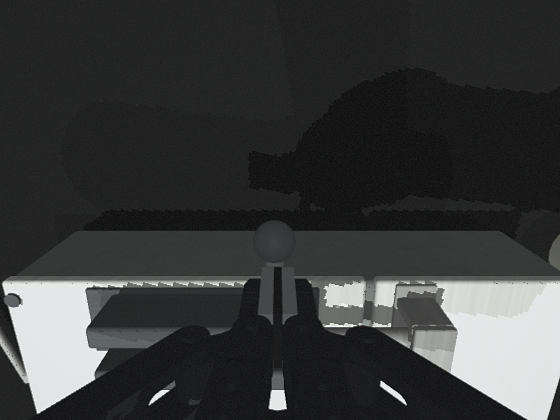

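Call:
step_arm(
  series=[
    [0.006,0.0016,0.01,0,0,0],
    [0.006,0.0016,0.06,0,0,0],
    [0.006,0.0016,0.1,0,0,0],
    [-0.03,-0.008,0.1,0,0,0],
    [-0.0482,-0.0132,0.1,0,0,0],
    [-0.0482,-0.0132,0.1,0,0,0],
  ],
)

```text
clock: 18.72
position: [459.6, -80.8, 164.1]
ee_rot: [-0.134, 0.991, 0.0, -0.001]
contact_force: [0.2, 0.0, -0.3]
gripper_width: 0.2
```

```bash
python3 st.py; python3 pic.py wrist w18; python3 pic.py scene s18
python3 - <<'E'
from h import *
c=cv2.imread("pics/s18.png")[150:260,160:280];cv2.imwrite("pics/s18z.png",cv2.resize(c,None,fx=5,fy=5,interpolation=cv2.INTER_CUBIC))
E
```

```text
t 18.7167 p [459.6 -80.8 164.1] case rel -60.95 40.71 12.24 F case 0.2 -0.0 -0.3 w 0.15013184835495236 tq [0.02 0.04 0.  ]
tilt deg to -X -0.07 to Y -0.03
hold X,Y -60.92 40.7 z 182.84 theta est 39.1 rad 96.5
```

View pics/w18.png

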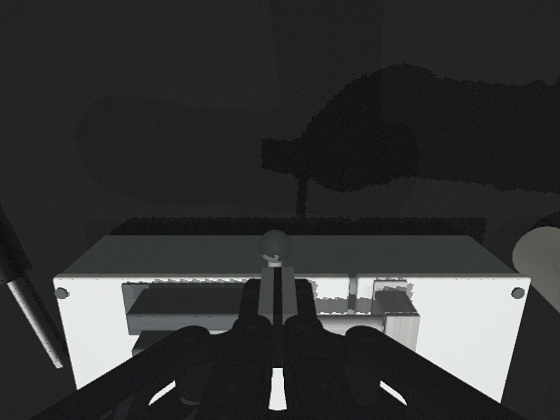

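View pics/s18z.png

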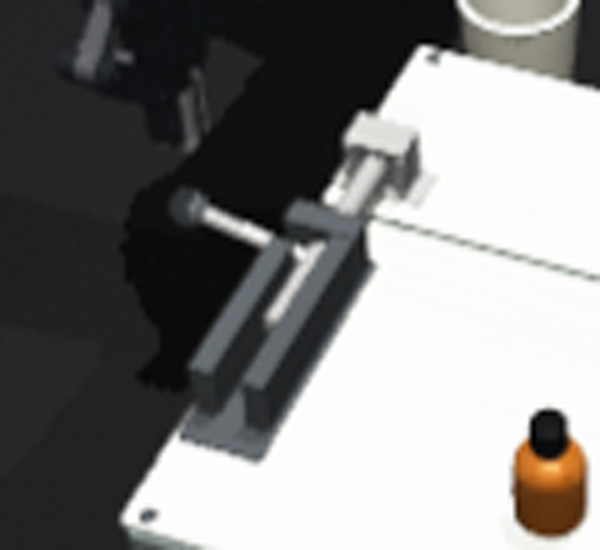

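Call:
step_arm(
  series=[
    [0,0,-0.03,0,0,0],
    [0,0,-0.055,0,0,0],
    [0,0,-0.07,0,0,0],
    [0,0,-0.08,0,0,0],
    [0,0,-0.09,0,0,0],
    [0,0,-0.1,0,0,0],
    [0,0,-0.106,0,0,0],
    [0,0,-0.106,0,0,0],
  ],
)

```text
clock: 19.48
position: [461.4, -80.5, 121.4]
ee_rot: [-0.134, 0.991, -0.0, -0.0]
contact_force: [0.9, 1.1, 0.2]
gripper_width: 0.0
```

```bash
python3 st.py
```

```text
t 19.4833 p [461.4 -80.5 121.4] case rel -59.21 40.51 -30.54 F case 1.2 0.8 0.2 w 0.006309834766024814 tq [ 0.02 -0.04  0.01]
tilt deg to -X -0.03 to Y 0.0
hold X,Y -59.2 40.51 z 140.06 theta est 61.6 rad 67.3
```

Call:
step_arm(
  series=[
    [0,0,-0.003,0,0,0],
    [0,0,-0.006,0,0,0],
    [0,0,-0.009,0,0,0],
    [0,0,-0.009,0,0,0],
  ],
)

```text
clock: 19.82
position: [461.4, -80.5, 118.1]
ee_rot: [-0.134, 0.991, -0.0, 0.0]
contact_force: [1.0, -0.4, 0.2]
gripper_width: -0.1
```

```bash
python3 st.py; python3 pic.py wrist w19; python3 pic.py scene s19
python3 - <<'E'
from h import *
c=cv2.imread("pics/s19.png")[150:260,160:280];cv2.imwrite("pics/s19z.png",cv2.resize(c,None,fx=5,fy=5,interpolation=cv2.INTER_CUBIC))
E
```

```text
t 19.8167 p [461.4 -80.5 118.1] case rel -59.16 40.46 -33.79 F case 0.8 -0.6 0.2 w -0.11817095056283644 tq [0.01 0.05 0.  ]
tilt deg to -X 0.01 to Y 0.01
hold X,Y -59.16 40.47 z 136.81 theta est 64.0 rad 65.8
```

View pics/s19z.png

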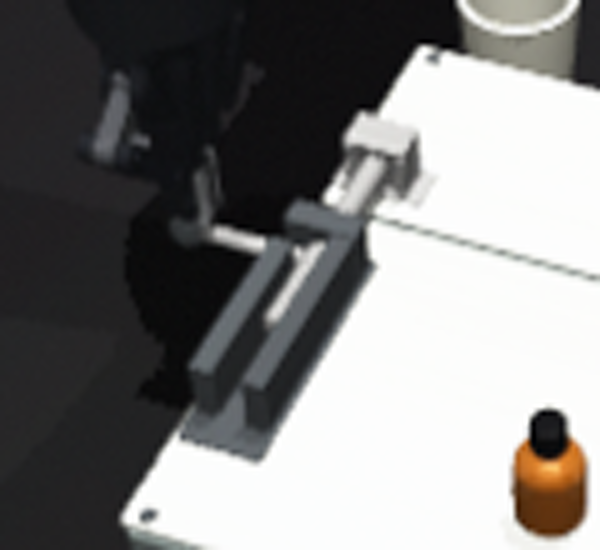

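View pics/w19.png

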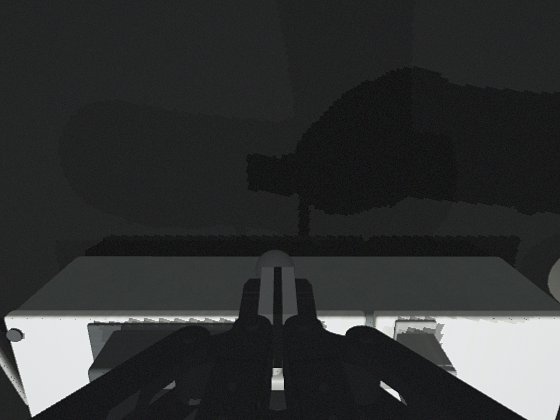

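Run:
```python
from bench import arm
from h import *
s=arm.get_image("scene");X=np.array([.9643,.2647,0]);Y=np.array([-.2647,.9643,0])
for t in (60,70,75,80,85,90):
    a=np.radians(t);P=np.array([529.7,-103.7,108])+40*Y-62*np.sin(a)*X+[0,0,62*np.cos(a)]
    u,v=proj(s,P);print(t,((u-160+.5)*5),((v-150+.5)*5))
```

```text
60 207.22775096998873 186.86874346685926
70 200.4827519301685 199.9289154676076
75 198.53049292025474 207.16696037543258
80 197.53399139768305 214.79842116831136
85 197.49077852134164 222.7620911306856
90 198.39142518648345 230.99558244983385
```

Call:
step_arm(
  series=[
    [0,0,0.04,0,0,0],
    [0,0,0.12,0,0,0],
    [-0.05,0,0.22,0,0,0],
    [-0.12,0,0.3,0,0,0],
    [-0.15,0,0.3,0,0,0],
    [-0.15,0,0.3,0,0,0],
    [-0.15,0,0.3,0,0,0],
    [-0.15,0,0.3,0,0,0],
  ],
)

```text
clock: 20.63
position: [401.5, -80.5, 237.7]
ee_rot: [-0.134, 0.991, -0.0, -0.0]
contact_force: [0.2, 0.5, -0.5]
gripper_width: -0.0
```

```bash
python3 st.py; python3 pic.py top t20; python3 pic.py scene s20
python3 - <<'E'
from h import *
c=cv2.imread("pics/s20.png")[120:270,150:330];cv2.imwrite("pics/s20z.png",cv2.resize(c,None,fx=4,fy=4,interpolation=cv2.INTER_CUBIC))
E
```

```text
t 20.6333 p [401.5 -80.5 237.7] case rel -116.9 56.37 85.76 F case 0.4 0.4 -0.5 w -0.033323934403562974 tq [ 0.07 -0.    0.04]
tilt deg to -X -0.03 to Y 0.0
hold X,Y -116.89 56.37 z 256.36 theta est 38.2 rad 188.9
```

View pics/s20z.png

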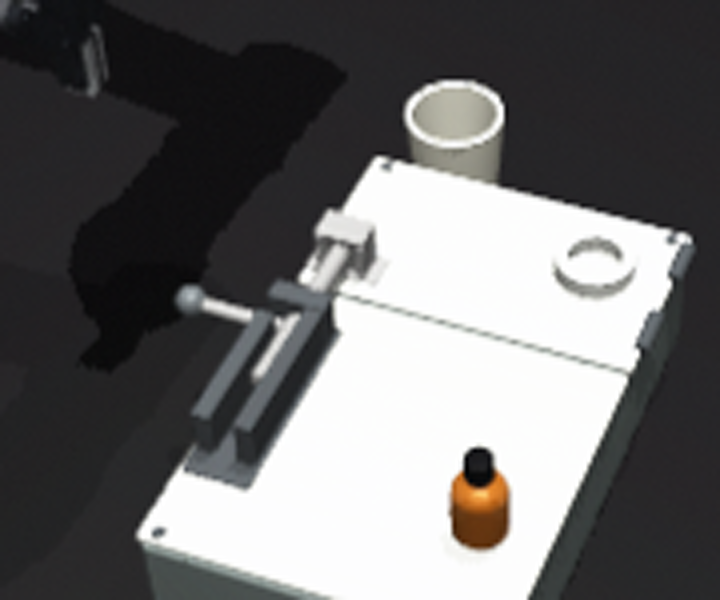

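View pics/t20.png

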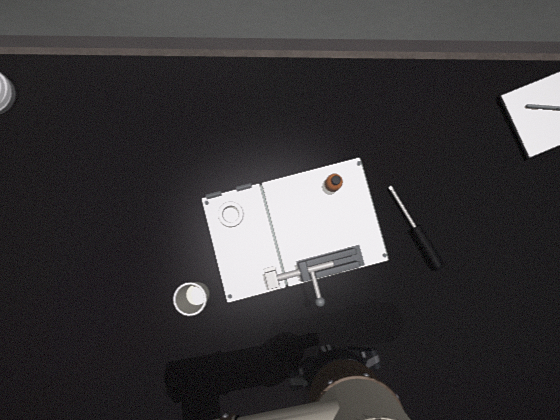

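Run:
```python
from bench import arm
from h import *
s=arm.get_image("scene");t=arm.get_image("top");X=np.array([.9643,.2647,0]);Y=np.array([-.2647,.9643,0])
p,e=tri(t,(320,302),s,((190.5)/4-.5+150,(299.5)/4-.5+120));q=p-[529.7,-103.7,108];print(p,e,q@X,q@Y,q[2],np.degrees(np.arctan2(-(q@X),q[2])))
st=arm.read_state();print(st["clock"],np.abs(st["joint_vel"]).max())
print(arm.job_done())
```

```text
[457.78665411 -83.02067556 112.35671948] 3.933917124313009 -63.87222226514124 38.976535216463525 4.356719476496039 86.09790332266586
20.8333 0.0035593320297785717
the job is handed in; nothing more can be done
None
```

The bolt is across through the staple with its handle down in the notch. I handed the job in at about 20.8 s with the arm clear; there is no verdict yet.

**How it went**
- I found the end of the slot by feel, at about 43 mm of travel. The knob was never pushed towards the end with more than about 10 N at the wrist, and the spring takes up roughly half of that.
- On the first try I turned the handle with the hand held upright. At about 10° the knob slipped out of the fingers and the bolt sprang back home.
- On the second try I tilted the hand along with the handle to about 30°, which put the stem in the notch. I then let go and pushed the knob the rest of the way down with the closed fingers.

**Last checks, with the arm clear**
- **Knob position:** about 39 mm across and 64 mm out to the front, about 4 mm above the rod's axis. The handle is at about 86° (1.50 rad), against the 1.3 rad needed.
- **Picture agreement:** the two camera views missed each other by about 4 mm, so the angle is good to a few degrees.
- **Bystanders:** the bottle, lens ring, screwdriver and beaker look where they were, but I only compared the pictures by eye.

**What I could not check**
- The forces on the slot's end and walls are not in the state. The wrist readings stayed low whenever I read them, but none was taken at the moment the knob slipped out.

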